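# Feel for the lost clothes peg at the back of the drawer

## Robot

A 6-joint arm with a two-finger parallel gripper is mounted at the origin on the work surface. World frame = base frame: x ahead of the robot, y to its left, z up, the work surface at z = 0. Lengths are in mm, angles in degrees, forces in N, time in s.
With the tool pointing down it reaches from about 275 to 875 mm from the base axis. Payload 12.5 kg.
Tool frame: the origin (TCP) lies on the centre line of the jaws, within the pads' length; the fingertips stand 8 mm ahead of it and the grasp point (between the pads) lies 11 mm behind it; z points along the fingers, y is the line along which they close (so a half turn about z gives the same grasp; the last joint's range is limited). The gripper opens to 85 mm and grips with 20 to 120 N. Pads are 22 mm wide; open, the fingers measure 114 mm over their backs; the gripper's body (76 mm by 85 mm) begins 54 mm behind the grasp point. The pads swing forward as they close: fully open they stand 13 mm farther back than shut.
Start: joints at [-79.217, 20.094, 94.641, -0, 65.266, -4.847], TCP at [148.206, -529.641, 239.29] pointing down, gripper open.
Joint ranges: [-157.81, 157.81], [-45, 120.19], [0.68, 151.7], [-89.99, 269.99], [4.06, 180], [-164.3, 164.3]. Speed limits (degrees/s): [127.2, 127.2, 159.86, 180, 180, 180].

## Interface

Orientations are given as a 3x3 rotation matrix whose columns are the frame's x, y, z axes.
In Python, from station import bot gives the robot as it stands.
- The arm moves only by the tool jog_arm, never from a script. Its argument "targets" is a list of rows, each an object of numbers: "fingers": the finger opening in mm, from 0 to 85.4; "tx", "ty", "tz": the shift along the tool's x, y, z in mm; "wx", "wy", "wz": the turn, a rotation vector about the tool's x, y, z in units of 5 degrees (1.0 is 5 degrees). A call has 1 to 10 rows; each row is the pose to reach, as a shift and turn from the pose commanded when the call began, along the tool's axes at that moment; what a row does not reach only later rows make up. A row lasts 1/10 s, in which the tool goes at most 50 mm and 8.59 degrees, less where a joint would pass 70% of its speed; a pose out of reach is approached as far as the arm can. A call with a gripper value outside its range is refused whole. The fingers move at their own pace and stop on an object; "force" is the grip in N (left out, the last holds). Time passes only in rows, so rows that repeat a pose let the fingers close. It gives the time, the measured TCP pose, the force, the opening and the grip force at its end, in the units of the state.
- bot.state(): the state, without advancing time (a new reading comes with each control period).
- bot.get_image(name): name is "side" or "top" or "wrist"; returns a dict with "color" (384x512x3 uint8, red, green, blue), "range_z" (384x512 float32, mm along the optical axis (not along the pixel's ray), 0 where there is no reading), "camera_matrix" (3x3 intrinsics, pixels), "origin" and "orientation" of the camera in the world. Camera axes: x right, y up, looking along -z (the intrinsics and any distortion apply to the point x, -y, -z); pixel columns grow to the right and rows downward; lengths in mm; the calibration is good to about 2 mm. A picture is of the moment at which its call begins.
- bot.finish_job(): hands the job in; it is judged then, once.
Trained networks look in a picture, given as the dict that the camera call returned (one of the last four; its "shot" number tells which), for a name from the list of things; names that differ only in an ending like _2 or _b are one class to them, and where a whole thing is asked for, a point or a joint stands for the part that bears it (a point fixed in the world has none). Each returns a list of dicts, best first, with "score" (0 to 1); they miss things now and then, are a little off and sometimes report something else, mostly with a low value. They report only what shows in the picture. A call takes as long as a camera call. They do not tell look-alikes from the thing itself.
- bot.masks_of(picture, thing): "region" (384x512 bool, what is visible of it) and "uv" ([column, row] in pixels, amid what is visible of it).
- bot.place_of(picture, thing): "uv" ([column, row] in pixels: a listed point, or the origin of a listed thing).
The state is a dict: "t": time; "joint_pos": joint angles; "joint_vel": joint speeds; "effort": joint torques, N m; "eef_pos": TCP position; "eef_rot": TCP orientation; "force": force on the tool from outside, world axes, zero at the start; "torque": the same for the moment, N m; "finger_gap": opening from 0.0 (shut) to 1.0 (fully open); "gripper_force": force on a finger pad.
Only numpy, scipy, OpenCV 4.12 (cv2) and the standard library are available. Lean on these libraries where they do the work, as an engineer would, in place of code of your own. Each camera call takes 0.05 s, during which the arm holds its last target. There are 200 camera calls.

## Task

The big clothes peg has slid to the back of the shallow drawer in the grey plastic shelf unit, where the top board still covers it with the drawer right out. Pull the drawer out to its stop, feel along its floor for the peg, draw it out from under the top board and lift it out, and lay it flat in the middle of the red plate, setting it down and not dropping it. Then push the drawer fully shut and leave the cup, the canister and the mug as they stand.

Things in the scene. Friction and masses are not known exactly. Their poses are not given: they have to be found in the camera images.
- front_edge (a point): middle of the upper front edge of the top board of the low grey plastic shelf unit (fixed, 340 mm deep, 300 wide, 170 high, a shallow drawer under its 8 mm top board), whose front faces the robot's right. x points level into the unit, y to the left as one faces its front, z up. The board runs back from here over the drawer, underside 162 mm above the worktop; nothing stands on its front 75 mm
- drawer_handle (a point): centre of the drawer's grey pull bar: 11 mm thick (x), 13 high, 110 long (y), on two posts 51 mm either side of its centre, 138 mm above the worktop. There are 34 mm of clear space between bar and front panel. The 6 mm panel's top edge is 160 mm above the worktop; with the drawer shut the panel lies against the unit's front
- drawer (a joint): how far the drawer is pulled out of the unit's front (-x of front_edge), in m: 0 shut, 0.170 at its stop; starts 0 to 12 mm open. About 1.2 N of friction; stays where it is left. At the stop, 170 mm of floor lie open between panel and top board's front edge; the rest stays under the board
- drawer_floor (a point): centre of the drawer's flat inner floor, 112 mm above the worktop and 50 mm below the top board; moves with the drawer. The inside is 308 mm long (x) and 268 wide (y), with 4 mm side walls whose rims are 156 mm above the worktop; empty but for the peg
- peg: large white spring clothes peg lying on its side, 120 mm long (x), 20 high (z), about 45 g, stiff. Origin: centre of its underside. Jaws at +x, 19 mm wide; handles spread to 41 mm at -x; 29 wide at the middle. Starts at the back of the drawer, handles to the front, up to 15 degrees askew, 55 mm off the middle; drawer at its stop, handle ends lie within 15 mm of below the board's front edge
- plate: red melamine plate, 220 mm across, 22 mm high, loose on the worktop in front of the unit; origin: centre of its underside, z up. Flat inner floor 5 mm above its underside and about 130 mm across, then a sloping rim
- cup: transparent sippy cup with a white lid and two handles, 76 mm across the lid, 139 mm high, standing on the unit's top board; origin: centre of its underside
- canister: aluminium canister with a screw-top lid, 94 mm across, 129 mm high, standing on the unit's top board; origin: centre of its underside
- mug: white mug, 84 mm across, 85 mm high, with one handle, on the worktop beyond the plate; origin: centre of its underside
Mind the look-alikes: they are no part of the job. Of the things that look like the plate, take the one that is nearest to the robot's base at the start.

How it is judged:
By the outcome, as a careful person would: the job done as asked, in the order asked, and still so for the second after the job is handed in, with the robot touching nothing.
It also fails if it takes over 72 s, if anything falls off the work surface, if the arm or the gripper's body presses on something with over 40 N, if the wrist force passes 120 N, or if a joint passes its speed limit or range.

## Working session

There is one attempt and no reset: what is moved stays moved. The work goes in short steps, Python scripts to look and compute and a tool call to move; the robot and the scene stay as the last step left them, time stands still between calls to the robot, and variables do not carry over. Pictures are saved under pics/ and viewed, at most 10 in all, crops included, and the job is handed in when it is done.

Besides the shell and the picture viewer there is one more tool, called after ">>>" as name(argument=value, ...), one argument or row to a line, values as JSON. jog_arm: Moves the arm, as the interface text tells. Its arguments: {"type":"object","properties":{"targets":{"type":"array"},"force":{"type":"number"}},"required":["targets"]}

```bash
ls; mkdir -p pics; cat > h.py <<'E'
import numpy as np, cv2
from station import bot
def pt(p,u,v,r=1):
    u=int(round(u));v=int(round(v))
    z=p["range_z"][max(0,v-r):v+r+1,max(0,u-r):u+r+1]; z=np.median(z[z>0]) if (z>0).any() else np.nan
    return back(p,u,v,z)
def back(p,u,v,z):
    K=np.array(p["camera_matrix"]); x=(u-K[0,2])/K[0,0]*z; y=(v-K[1,2])/K[1,1]*z
    return np.array(p["origin"])+np.array(p["orientation"])@np.array([x,-y,-z])
def cloud(p):
    z=p["range_z"].astype(float);v,u=np.mgrid[:z.shape[0],:z.shape[1]];K=np.array(p["camera_matrix"])
    c=np.stack([(u-K[0,2])/K[0,0]*z,-(v-K[1,2])/K[1,1]*z,-z],-1)
    w=c@np.array(p["orientation"]).T+np.array(p["origin"]); w[z<=0]=np.nan; return w
def save(p,n): cv2.imwrite("pics/"+n+".png",p["color"][:,:,::-1])
E
python3 - <<'E'
from h import *
s=bot.state(); print(s["eef_pos"],np.round(s["eef_rot"],3).tolist(),s["t"])
ps={n:bot.get_image(n) for n in("top","side")}
cv2.imwrite("pics/a.png",cv2.resize(np.hstack([ps["top"]["color"],ps["side"]["color"]])[:,:,::-1],(800,300)))
save(ps["top"],"top0"); save(ps["side"],"side0")
for n,p in ps.items():
    for t in("front_edge","drawer_handle","drawer_floor","peg","plate","cup","canister","mug"):
        for d in bot.place_of(p,t)[:3]:
            print(n,t,round(d["score"],2),np.round(d["uv"],1),np.round(pt(p,*d["uv"])))
E
```

```text
pics
[ 148.16461563 -529.32870376  238.76643204] [[0.963, 0.269, -0.0], [0.269, -0.963, 0.001], [0.0, -0.001, -1.0]] 0.0
top front_edge 0.64 [199.9 197.7] [570. 121. 168.]
top drawer_handle 0.56 [219.1 196.2] [579.  70. 144.]
top peg 0.26 [371.3 229.8] [ 482. -402.    5.]
top plate 0.72 [371.6 229.4] [ 486. -407.    3.]
top plate 0.64 [250.7 158.4] [730. -23.   4.]
top cup 0.79 [136.6 230.3] [474. 256. 284.]
top canister 0.6 [146.9 175.9] [613. 242. 265.]
top mug 0.64 [313.7 154.7] [ 736. -232.    5.]
side front_edge 0.68 [243.1 136.1] [583. 123. 170.]
side drawer_handle 0.64 [240.8 158.3] [574.  69. 144.]
side drawer_floor 0.7 [239.7 160.9] [571.  66. 136.]
side plate 0.72 [214.1 371.7] [ 488. -406.    4.]
side plate 0.58 [305. 215.] [739. -21.   6.]
side cup 0.65 [205.8  99.2] [490. 258. 192.]
side canister 0.89 [264.7 100.3] [650. 227. 204.]
side mug 0.65 [322.2 288.4] [ 730. -269.   67.]
```

View pics/top0.png

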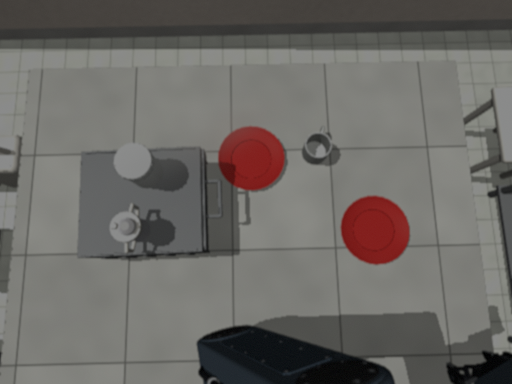

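View pics/side0.png

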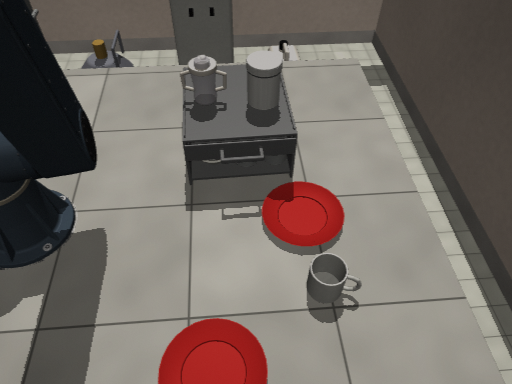

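The plate candidates are top (371,230), about 630 mm from the base, and top (251,158), about 740 mm. The nearer one at (371,230) is the one to use. The bright strip at side (240,210) is light coming through the handle gap. The peg is hidden. Next I'll fit the unit and plate geometry.

```bash
python3 - <<'E'
from h import *
for n in("top","side"):
    p=bot.get_image(n); w=cloud(p); c=p["color"].astype(int)
    red=(c[...,0]>100)&(c[...,1]<60)&(w[...,2]<60)
    for sel,nm in((w[...,1]<-200,"A"),(w[...,1]>-200,"B")):
        q=w[red&sel]; 
        if len(q): (cx,cy),r=cv2.minEnclosingCircle(q[:,:2].astype(np.float32)); print(n,nm,len(q),cx,cy,r,np.percentile(q[:,2],[5,95]))
    m=(abs(w[...,2]-170)<6)&(w[...,1]>0)&(w[...,1]<560)&(w[...,0]>350)&(w[...,0]<800)
    m=cv2.morphologyEx(m.astype(np.uint8),cv2.MORPH_OPEN,np.ones((3,3)))>0
    q=w[m]; print(n,"board",len(q),cv2.minAreaRect(q[:,:2].astype(np.float32)),np.median(q[:,2]))
    print(cv2.boxPoints(cv2.minAreaRect(q[:,:2].astype(np.float32))).round())
    h=(abs(w[...,2]-141)<8)&(w[...,1]>20)&(w[...,1]<130)&(w[...,0]>480)&(w[...,0]<680)
    q=w[h]; print("handle",len(q), np.percentile(q,[5,50,95],axis=0).round(1).tolist())
    if n=="side": crop=c[120:200,170:310]; cv2.imwrite("pics/hc.png",cv2.resize(crop[:,:,::-1].astype(np.uint8),None,fx=5,fy=5,interpolation=cv2.INTER_CUBIC))
E
```

```text
top A 3544 483.115966796875 -409.8881530761719 107.76538848876953 [ 1.3942939  19.78815007]
top B 2953 727.26171875 -24.341176986694336 108.38954162597656 [ 1.38563298 19.5798606 ]
top board 10057 ((569.1646118164062, 289.3078918457031), (299.97406005859375, 340.86700439453125), 1.5662928819656372) 168.96059862062566
[[415. 456.]
 [424. 115.]
 [724. 123.]
 [714. 464.]]
handle 277 [[519.1, 64.9, 134.8], [575.9, 73.5, 142.6], [629.4, 110.9, 146.4]]
side A 5674 487.04766845703125 -407.39886474609375 108.91683959960938 [ 3.12623629 20.89857257]
side B 3754 727.682373046875 -17.56052017211914 113.58047485351562 [ 3.90488613 21.86630951]
side board 5073 ((572.0992431640625, 288.43560791015625), (297.4609680175781, 345.7926330566406), 1.7668722867965698) 170.90092356273374
[[418. 457.]
 [429. 111.]
 [726. 120.]
 [715. 466.]]
handle 613 [[498.3, 64.8, 134.3], [579.5, 107.3, 143.0], [661.6, 113.9, 147.8]]
```

View pics/hc.png

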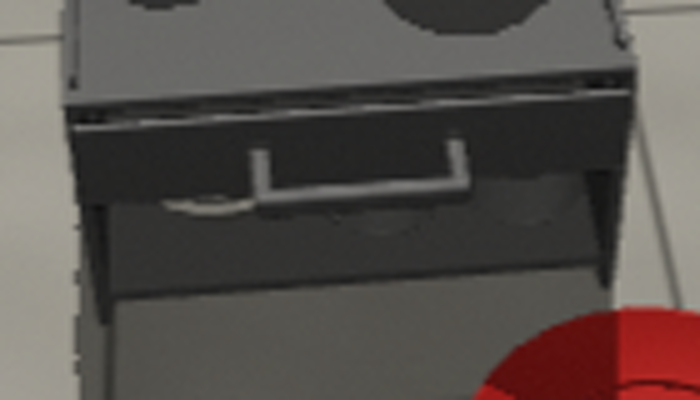

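The unit's front is turned about 1.6°. Its front edge midpoint is at about (574.5, 118.5), and the handle is at about (577, 70, 138), so the drawer starts about 4 mm open. The white thing in the crop near (205,205) is in the lower shelf below the drawer, so it doesn't matter. I'll move above the handle.

```bash
cat >> h.py <<'E'
from scipy.spatial.transform import Rotation as Ro
YAW=1.6 # unit turned by this about z
def U(): # unit axes as columns: x into unit, y left, z up
    return Ro.from_euler("z",90+YAW,degrees=True).as_matrix()
FE=np.array([574.5,118.5,170.])
def toU(w): return (np.asarray(w)-FE)@U()
def toW(u): return FE+U()@np.asarray(u)
def tool(pitch,yaw=0): # pitch = degrees below level (90: down), pointing into unit; yaw about world z. y_tool = unit -y... chosen so y=-x world-ish
    zt=np.array([np.cos(np.radians(pitch)),0,-np.sin(np.radians(pitch))]); yt=np.array([0,-1.,0]) # unit axes
    R=np.stack([np.cross(yt,zt),yt,zt],1)
    return U()@Ro.from_euler("z",yaw,degrees=True).as_matrix()@R
def jog(P,R):
    s=bot.state(); R0=np.array(s["eef_rot"]); d=R0.T@(np.asarray(P)-s["eef_pos"]); w=Ro.from_matrix(R0.T@R).as_rotvec(degrees=True)/5
    print("t",round(s["t"],2),"pos",np.round(s["eef_pos"],1),"shift",d.round(1),"turn",w.round(2),"dist",round(np.linalg.norm(d)),"deg",round(5*np.linalg.norm(w),1))
DOWNX=lambda:U()@np.array([[0,-1,0],[-1,0,0],[0,0,-1.]]) # y_tool=-x unit, x_tool = -y unit
E
python3 - <<'E'
from h import *
print(DOWNX(),np.linalg.det(DOWNX()))
jog(toW([-49.5,-1,0])*[1,1,0]+[0,0,235],DOWNX())
print(tool(90),tool(30),toW([-49.5,0,0]))
E
```

```text
[[ 0.99961012  0.02792164  0.        ]
 [ 0.02792164 -0.99961012  0.        ]
 [ 0.          0.         -1.        ]] 0.9999999999999999
t 1.0 pos [ 148.2 -529.6  239.3] shift [ 574.1 -461.     4.3] turn [ 0.   -0.    2.81] dist 736 deg 14.0
[[-2.79216387e-02  9.99610115e-01 -1.70970727e-18]
 [ 9.99610115e-01  2.79216387e-02  6.12084664e-17]
 [ 6.12323400e-17  0.00000000e+00 -1.00000000e+00]] [[-0.01396082  0.99961012 -0.02418085]
 [ 0.49980506  0.02792164  0.86568775]
 [ 0.8660254   0.         -0.5       ]] [575.88212112  69.01929931 170.        ]
```

>>> jog_arm(
  targets=[
    {"tx":574,"ty":-461,"tz":4,"wz":2.81,"fingers":50},
    {"tx":574,"ty":-461,"tz":4,"wz":2.81,"fingers":50},
    {"tx":574,"ty":-461,"tz":4,"wz":2.81,"fingers":50},
    {"tx":574,"ty":-461,"tz":4,"wz":2.81,"fingers":50},
    {"tx":574,"ty":-461,"tz":4,"wz":2.81,"fingers":50},
    {"tx":574,"ty":-461,"tz":4,"wz":2.81,"fingers":50},
    {"tx":574,"ty":-461,"tz":4,"wz":2.81,"fingers":50},
    {"tx":574,"ty":-461,"tz":4,"wz":2.81,"fingers":50},
    {"tx":574,"ty":-461,"tz":4,"wz":2.81,"fingers":50},
    {"tx":574,"ty":-461,"tz":4,"wz":2.81,"fingers":50},
  ],
)

```text
schema error: expected keys fingers, tx, ty, tz, wx, wy, wz
```

```bash
python3 - <<'E'
from h import *
jog(toW([-49.5,-1,0])*[1,1,0]+[0,0,235],DOWNX()); print(np.round(bot.state()["joint_pos"]))
E
```

```text
t 1.0 pos [ 148.2 -529.6  239.3] shift [ 574.1 -461.     4.3] turn [ 0.   -0.    2.81] dist 736 deg 14.0
[-79.  20.  95.   0.  65.  -5.]
```

All seven keys are required in every row.

>>> jog_arm(
  targets=[
    {"tx":574,"ty":-461,"tz":4,"wx":0,"wy":0,"wz":2.81,"fingers":50},
    {"tx":574,"ty":-461,"tz":4,"wx":0,"wy":0,"wz":2.81,"fingers":50},
    {"tx":574,"ty":-461,"tz":4,"wx":0,"wy":0,"wz":2.81,"fingers":50},
    {"tx":574,"ty":-461,"tz":4,"wx":0,"wy":0,"wz":2.81,"fingers":50},
    {"tx":574,"ty":-461,"tz":4,"wx":0,"wy":0,"wz":2.81,"fingers":50},
    {"tx":574,"ty":-461,"tz":4,"wx":0,"wy":0,"wz":2.81,"fingers":50},
    {"tx":574,"ty":-461,"tz":4,"wx":0,"wy":0,"wz":2.81,"fingers":50},
    {"tx":574,"ty":-461,"tz":4,"wx":0,"wy":0,"wz":2.81,"fingers":50},
    {"tx":574,"ty":-461,"tz":4,"wx":0,"wy":0,"wz":2.81,"fingers":50},
    {"tx":574,"ty":-461,"tz":4,"wx":0,"wy":0,"wz":2.81,"fingers":50},
  ],
)

```text
t: 2.0
eef_pos: [440.2, -121.2, 236.9]
eef_rot: [[1.0, 0.028, 0.001], [0.028, -1.0, -0.0], [0.001, 0.0, -1.0]]
force: [0.6, -0.9, 0.2]
finger_gap: 0.589
gripper_force: 0.0
```

```bash
python3 - <<'E'
from h import *
jog(toW([-49.5,-1,0])*[1,1,0]+[0,0,235],DOWNX()); print(np.round(bot.state()["joint_pos"]))
E
```

```text
t 2.0 pos [ 440.2 -121.2  236.9] shift [ 141.9 -186.4    1.9] turn [ 0.   -0.01 -0.  ] dist 234 deg 0.0
[-21.  10. 108.  -0.  62.  67.]
```

>>> jog_arm(
  targets=[
    {"tx":142,"ty":-186,"tz":2,"wx":0,"wy":0,"wz":0,"fingers":34},
    {"tx":142,"ty":-186,"tz":2,"wx":0,"wy":0,"wz":0,"fingers":34},
    {"tx":142,"ty":-186,"tz":2,"wx":0,"wy":0,"wz":0,"fingers":34},
    {"tx":142,"ty":-186,"tz":2,"wx":0,"wy":0,"wz":0,"fingers":34},
    {"tx":142,"ty":-186,"tz":2,"wx":0,"wy":0,"wz":0,"fingers":34},
    {"tx":142,"ty":-186,"tz":2,"wx":0,"wy":0,"wz":0,"fingers":34},
    {"tx":142,"ty":-186,"tz":2,"wx":0,"wy":0,"wz":0,"fingers":34},
  ],
)

```text
t: 2.7
eef_pos: [575.9, 67.0, 234.2]
eef_rot: [[1.0, 0.029, -0.001], [0.029, -1.0, -0.0], [-0.001, 0.0, -1.0]]
force: [0.2, 0.3, -1.0]
finger_gap: 0.398
gripper_force: 0.0
```

```bash
python3 - <<'E'
from h import *
p=bot.get_image("wrist"); save(p,"w1")
w=toU(cloud(p).reshape(-1,3)).reshape(384,512,3)
h=(abs(w[...,2]+170-144)<5)&(w[...,0]<-20)&(w[...,0]>-90)&(abs(w[...,1])<30)
q=w[h]; print(len(q),np.percentile(q,[3,50,97],axis=0).round(1).tolist())
e=(abs(w[...,2])<5)&(abs(w[...,0])<60); print(np.percentile(w[e],[1,50],axis=0).round(1).tolist())
for a in(-40,0,40):
    g=e&(abs(w[...,1]-a)<10); print(a,np.percentile(w[g][:,0],2) if g.any() else None)
jog(toW([-49.5,-1,0])*[1,1,0]+[0,0,235],DOWNX()); print(np.round(bot.state()["joint_pos"]))
E
```

```text
971 [[-53.8, -28.1, -28.7], [-49.0, -2.0, -26.5], [-43.5, 27.9, -25.1]]
[[0.9, -129.3, -2.8], [30.5, -54.2, -0.7]]
-40 1.2657059379039632
0 1.3600650918758448
40 2.0435389610000807
t 2.75 pos [575.7  66.4 234.4] shift [ 1.3 -2.6 -0.6] turn [ 0.    0.01 -0.  ] dist 3 deg 0.0
[ 2. 23. 90. -0. 66. 90.]
```

View pics/w1.png

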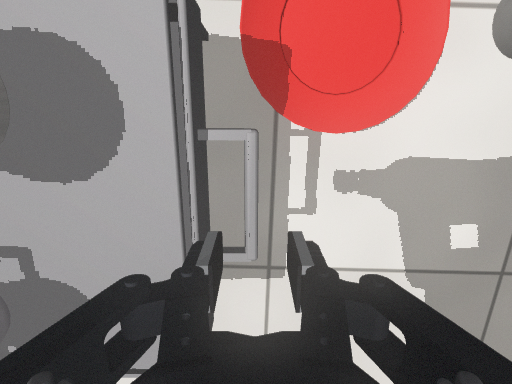

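The wrist view shows the bar at columns 246–257 between the open fingers, with its centre at unit x = -49. I'll descend, grip it, and pull.

>>> jog_arm(
  targets=[
    {"tx":1,"ty":-3,"tz":45,"wx":0,"wy":0,"wz":0,"fingers":34},
    {"tx":1,"ty":-3,"tz":80,"wx":0,"wy":0,"wz":0,"fingers":34},
    {"tx":1,"ty":-3,"tz":107,"wx":0,"wy":0,"wz":0,"fingers":34},
    {"tx":1,"ty":-3,"tz":107,"wx":0,"wy":0,"wz":0,"fingers":34},
    {"tx":1,"ty":-3,"tz":107,"wx":0,"wy":0,"wz":0,"fingers":0},
    {"tx":1,"ty":-3,"tz":107,"wx":0,"wy":0,"wz":0,"fingers":0},
    {"tx":1,"ty":-3,"tz":107,"wx":0,"wy":0,"wz":0,"fingers":0},
    {"tx":1,"ty":-3,"tz":107,"wx":0,"wy":0,"wz":0,"fingers":0},
  ],
  force=40,
)

```text
t: 3.55
eef_pos: [577.0, 69.5, 128.6]
eef_rot: [[1.0, 0.027, 0.001], [0.027, -1.0, -0.0], [0.001, 0.0, -1.0]]
force: [-3.4, -1.4, 6.8]
finger_gap: 0.121
gripper_force: 41.5
```

>>> jog_arm(
  targets=[
    {"tx":0,"ty":15,"tz":0,"wx":0,"wy":0,"wz":0,"fingers":0},
    {"tx":0,"ty":40,"tz":0,"wx":0,"wy":0,"wz":0,"fingers":0},
    {"tx":0,"ty":65,"tz":0,"wx":0,"wy":0,"wz":0,"fingers":0},
    {"tx":0,"ty":90,"tz":0,"wx":0,"wy":0,"wz":0,"fingers":0},
    {"tx":0,"ty":115,"tz":0,"wx":0,"wy":0,"wz":0,"fingers":0},
    {"tx":0,"ty":138,"tz":0,"wx":0,"wy":0,"wz":0,"fingers":0},
    {"tx":0,"ty":153,"tz":0,"wx":0,"wy":0,"wz":0,"fingers":0},
    {"tx":0,"ty":162,"tz":0,"wx":0,"wy":0,"wz":0,"fingers":0},
    {"tx":0,"ty":166,"tz":0,"wx":0,"wy":0,"wz":0,"fingers":0},
    {"tx":0,"ty":168,"tz":0,"wx":0,"wy":0,"wz":0,"fingers":0},
  ],
)

```text
t: 4.55
eef_pos: [581.4, -96.4, 128.6]
eef_rot: [[1.0, 0.026, -0.0], [0.026, -1.0, 0.004], [-0.0, -0.004, -1.0]]
force: [-5.0, 24.9, 11.5]
finger_gap: 0.122
gripper_force: 42.3
```

The drawer is at its stop: the handle is 215 mm out and the pull force rose to 25 N. I'll release and lift.

>>> jog_arm(
  targets=[
    {"tx":0,"ty":-2,"tz":0,"wx":0,"wy":0,"wz":0,"fingers":34},
    {"tx":0,"ty":-2,"tz":0,"wx":0,"wy":0,"wz":0,"fingers":34},
    {"tx":0,"ty":-2,"tz":-35,"wx":0,"wy":0,"wz":0,"fingers":34},
    {"tx":0,"ty":-2,"tz":-80,"wx":0,"wy":0,"wz":0,"fingers":85},
    {"tx":0,"ty":-2,"tz":-130,"wx":0,"wy":0,"wz":0,"fingers":85},
  ],
)

```text
t: 5.05
eef_pos: [581.0, -96.3, 258.6]
eef_rot: [[1.0, 0.028, -0.002], [0.028, -1.0, 0.0], [-0.002, -0.0, -1.0]]
force: [0.5, 0.0, 0.2]
finger_gap: 0.73
gripper_force: 0.0
```

```bash
python3 - <<'E'
from h import *
p=bot.get_image("wrist"); s=bot.state(); R=np.array(s["eef_rot"])
print("cam in tool",R.T@(np.array(p["origin"])-s["eef_pos"]), (R.T@np.array(p["orientation"])).round(2).tolist())
sd=bot.get_image("side"); w=toU(cloud(sd).reshape(-1,3)).reshape(384,512,3)
m=(abs(w[...,2]+50)<12)&(w[...,0]>-170)&(w[...,0]<150)&(abs(w[...,1])<130); print("above floor",m.sum())
c=sd["color"]; q=m&(c.min(2)>150); print("white",q.sum(), np.percentile(w[q],[2,50,98],axis=0).round(1).tolist() if q.any() else "")
for n in(sd,p): print([(round(d["score"],2),d["uv"].round(1) if hasattr(d["uv"],'round') else d["uv"],toU(pt(n,*d["uv"])).round(1)) for d in bot.masks_of(n,"peg")[:3]])
cv2.imwrite("pics/b.png",np.hstack([cv2.resize(sd["color"][110:240,150:330,::-1],(415,300)),cv2.resize(p["color"][:,:,::-1],(385,300))]))
jog(toW([-70,0,60]),tool(40))
E
```

```text
cam in tool [  69.4554746    -0.15291598 -123.71127003] [[-0.0, 0.96, 0.29], [1.0, -0.0, 0.0], [0.0, 0.29, -0.96]]
above floor 4145
white 0 
[(0.48, [215.6, 148.5], array([  7.8,  63.4, -38.6]))]
[(0.94, [18.9, 233.8], array([ 26.6,  55. , -57.5]))]
t 5.25 pos [581.8 -96.4 258.6] shift [  -1.5 -145.1   28.4] turn [  7.84   7.79 -16.74] dist 148 deg 100.3
```

View pics/b.png

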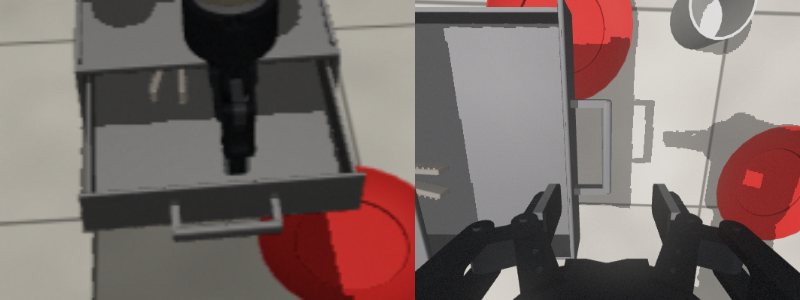

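The peg's two handle ends show in the left crop at (155,90) and (182,90), and in the wrist view at (430,180). They are around unit x = 0–25 and y = 35–65. I'll turn the tool to 32° below level, facing into the unit, and look from there.

```bash
python3 - <<'E'
from h import *
jog(toW([-85,50,50]),tool(32))
E
```

```text
t 5.25 pos [581.8 -96.4 258.6] shift [ -51.5 -130.1   38.3] turn [  9.07   9.02 -16.29] dist 145 deg 103.6
```

>>> jog_arm(
  targets=[
    {"tx":-25,"ty":-40,"tz":0,"wx":1.3,"wy":1.3,"wz":-2.3,"fingers":85},
    {"tx":-51,"ty":-80,"tz":0,"wx":2.6,"wy":2.6,"wz":-4.6,"fingers":85},
    {"tx":-51,"ty":-130,"tz":0,"wx":9.07,"wy":9.02,"wz":-16.29,"fingers":85},
    {"tx":-51,"ty":-130,"tz":0,"wx":9.07,"wy":9.02,"wz":-16.29,"fingers":85},
    {"tx":-51,"ty":-130,"tz":0,"wx":9.07,"wy":9.02,"wz":-16.29,"fingers":85},
    {"tx":-51,"ty":-130,"tz":0,"wx":9.07,"wy":9.02,"wz":-16.29,"fingers":85},
    {"tx":-51,"ty":-130,"tz":0,"wx":9.07,"wy":9.02,"wz":-16.29,"fingers":85},
    {"tx":-51,"ty":-130,"tz":0,"wx":9.07,"wy":9.02,"wz":-16.29,"fingers":85},
    {"tx":-51,"ty":-130,"tz":0,"wx":9.07,"wy":9.02,"wz":-16.29,"fingers":85},
    {"tx":-51,"ty":-130,"tz":0,"wx":9.07,"wy":9.02,"wz":-16.29,"fingers":85},
  ],
)

```text
t: 6.25
eef_pos: [526.3, 32.1, 256.3]
eef_rot: [[0.238, 0.967, 0.095], [0.613, -0.226, 0.757], [0.753, -0.122, -0.646]]
force: [0.3, -0.3, -0.7]
finger_gap: 0.995
gripper_force: 0.0
```

```bash
python3 - <<'E'
from h import *
jog(toW([-85,50,50]),tool(32)); print(bot.state()["joint_pos"])
E
```

```text
t 6.25 pos [526.3  32.1 256.3] shift [-27.2   5.   23.5] turn [ 1.55  1.54 -2.87] dist 36 deg 18.0
[-22.97958963  23.0157413  102.05073514  48.53506275  78.39816166
 -27.28006652]
```

>>> jog_arm(
  targets=[
    {"tx":-27,"ty":5,"tz":23,"wx":1.55,"wy":1.54,"wz":-2.87,"fingers":85},
    {"tx":-27,"ty":5,"tz":23,"wx":1.55,"wy":1.54,"wz":-2.87,"fingers":85},
    {"tx":-27,"ty":5,"tz":23,"wx":1.55,"wy":1.54,"wz":-2.87,"fingers":85},
    {"tx":-27,"ty":5,"tz":23,"wx":1.55,"wy":1.54,"wz":-2.87,"fingers":85},
  ],
)

```text
t: 6.65
eef_pos: [527.5, 31.9, 220.8]
eef_rot: [[-0.008, 1.0, -0.021], [0.533, 0.022, 0.846], [0.846, -0.005, -0.534]]
force: [0.3, -0.1, 0.8]
finger_gap: 0.996
gripper_force: 0.0
```

```bash
cat >> h.py <<'E'
def peg(p,view=None,zr=(-48,-30)):
    w=toU(cloud(p).reshape(-1,3)).reshape(384,512,3)
    M=bot.masks_of(p,"peg")
    if not M: print("no peg"); return w,None
    m=M[0]["region"]; q=w[m&(w[...,2]>zr[0])&(w[...,2]<zr[1])]; print("score",M[0]["score"],"uv",M[0]["uv"],m.sum(),len(q))
    if len(q)>20:
        print(np.percentile(q,[2,50,98],axis=0).round(1).tolist())
        for a in np.arange(np.floor(q[:,0].min()/10)*10,q[:,0].max(),10):
            b=q[(q[:,0]>=a)&(q[:,0]<a+10)]
            if len(b)>3: print(int(a),len(b),np.percentile(b[:,1],[3,50,97]).round(1))
    return w,m
E
python3 - <<'E'
from h import *
jog(toW([-85,50,50]),tool(32)); print(np.round(bot.state()["joint_pos"]))
p=bot.get_image("wrist"); w,m=peg(p); save(p,"w2")
f=(abs(w[...,0]+80)<60)&(abs(w[...,1]-50)<60)&(w[...,2]<-50)&(w[...,2]>-70); print("floor z",np.median(w[f][:,2]))
p=bot.get_image("side"); peg(p)
E
```

```text
t 6.65 pos [527.5  31.9 220.8] shift [-0.6 -0.6  0.6] turn [ 0.03  0.05 -0.08] dist 1 deg 0.5
[-24.  32.  99.  50.  86. -46.]
score 0.58 uv [245.2, 210.2] 749 593
[[-3.4, 27.4, -47.3], [10.8, 54.1, -39.3], [27.1, 68.1, -37.8]]
-10 78 [28.4 32.8 36.5]
0 208 [27.8 61.4 68.7]
10 173 [27.4 57.9 67.3]
20 129 [26.8 56.  65.6]
30 5 [53.2 54.1 54.2]
floor z -58.59246013298883
score 0.66 uv [213.5, 356.8] 5795 0
```

View pics/w2.png

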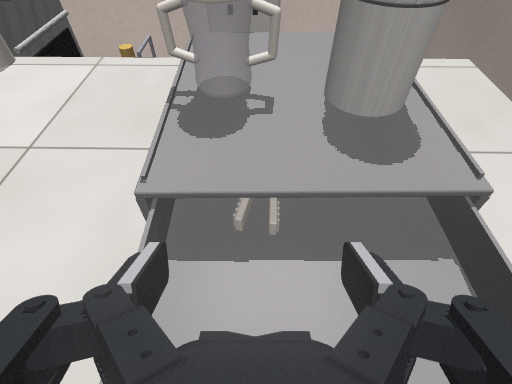

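The wrist view shows the handle ends at about (240,220) and (274,225). In unit coordinates they are at (3,65) and (-6,32), so they are about 42 mm apart (41 expected) and the peg is askew by about -11°. I'll line up along the approach axis.

```bash
python3 - <<'E'
from h import *
R=tool(32,-11); F=toW([15.7,44.9,-41.5]); jog(F-90*R[:,2],R); print(R.round(3).tolist(),F)
E
```

```text
t 6.85 pos [527.5  32.2 222.5] shift [-25.4 -10.1  46.5] turn [-1.83  0.06  1.14] dist 54 deg 10.8
[[0.087, 0.987, 0.139], [0.523, -0.163, 0.837], [0.848, 0.0, -0.53]] [529.17913611 132.94019723 128.5       ]
```

>>> jog_arm(
  targets=[
    {"tx":-12,"ty":-5,"tz":23,"wx":-0.9,"wy":0.03,"wz":0.57,"fingers":62},
    {"tx":-25,"ty":-10,"tz":46,"wx":-1.83,"wy":0.06,"wz":1.14,"fingers":62},
    {"tx":-25,"ty":-10,"tz":46,"wx":-1.83,"wy":0.06,"wz":1.14,"fingers":62},
    {"tx":-25,"ty":-10,"tz":46,"wx":-1.83,"wy":0.06,"wz":1.14,"fingers":62},
  ],
)

```text
t: 7.25
eef_pos: [516.9, 57.4, 176.9]
eef_rot: [[0.086, 0.987, 0.137], [0.522, -0.162, 0.838], [0.849, -0.0, -0.529]]
force: [1.2, -0.2, 1.3]
finger_gap: 0.728
gripper_force: 0.0
```

```bash
python3 - <<'E'
from h import *
R=tool(32,-11); F=toW([15.7,44.9,-41.5]); jog(F,R)
p=bot.get_image("wrist"); peg(p); save(p,"w3")
E
```

```text
t 7.25 pos [516.9  57.4 176.9] shift [-0.6 -0.1 90.6] turn [-0.02 -0.02  0.01] dist 91 deg 0.1
score 0.92 uv [264.6, 207.0] 1232 948
[[-3.5, 27.2, -47.3], [11.2, 36.6, -39.3], [29.7, 68.7, -37.8]]
-10 116 [28.6 33.4 36.8]
0 335 [27.5 61.4 69.3]
10 241 [27.6 57.6 67.6]
20 239 [26.9 55.4 65.9]
30 17 [34.7 53.4 60.7]
```

View pics/w3.png

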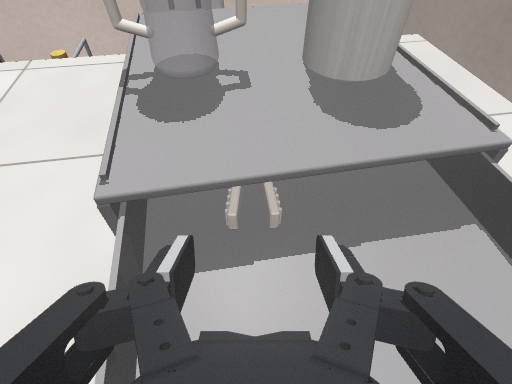

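The legs at (234,222) and (274,222) are centred between the fingers. I'll insert along the tool axis and close gently.

>>> jog_arm(
  targets=[
    {"tx":-0.5,"ty":0,"tz":30,"wx":0,"wy":0,"wz":0,"fingers":62},
    {"tx":-0.5,"ty":0,"tz":50,"wx":0,"wy":0,"wz":0,"fingers":62},
    {"tx":-0.5,"ty":0,"tz":65,"wx":0,"wy":0,"wz":0,"fingers":62},
    {"tx":-0.5,"ty":0,"tz":78,"wx":0,"wy":0,"wz":0,"fingers":62},
    {"tx":-0.5,"ty":0,"tz":88,"wx":0,"wy":0,"wz":0,"fingers":62},
    {"tx":-0.5,"ty":0,"tz":90,"wx":0,"wy":0,"wz":0,"fingers":62},
    {"tx":-0.5,"ty":0,"tz":90,"wx":0,"wy":0,"wz":0,"fingers":62},
  ],
  force=30,
)

```text
t: 8.05
eef_pos: [529.3, 132.4, 128.2]
eef_rot: [[0.086, 0.987, 0.137], [0.521, -0.162, 0.838], [0.849, -0.001, -0.528]]
force: [-0.2, -0.3, 0.5]
finger_gap: 0.727
gripper_force: 0.0
```

>>> jog_arm(
  targets=[
    {"tx":0,"ty":0,"tz":0,"wx":0,"wy":0,"wz":0,"fingers":20},
    {"tx":0,"ty":0,"tz":0,"wx":0,"wy":0,"wz":0,"fingers":20},
    {"tx":0,"ty":0,"tz":0,"wx":0,"wy":0,"wz":0,"fingers":20},
    {"tx":0,"ty":0,"tz":0,"wx":0,"wy":0,"wz":0,"fingers":20},
    {"tx":0,"ty":0,"tz":0,"wx":0,"wy":0,"wz":0,"fingers":20},
  ],
  force=30,
)

```text
t: 8.55
eef_pos: [529.3, 132.3, 128.5]
eef_rot: [[0.086, 0.987, 0.138], [0.521, -0.163, 0.838], [0.849, -0.0, -0.528]]
force: [-2.0, 0.1, 5.5]
finger_gap: 0.462
gripper_force: 30.0
```

Gripped at 39 mm. I'll draw it out 95 mm level, stopping short so the gripper body stays clear of the drawer panel.

>>> jog_arm(
  targets=[
    {"tx":-5,"ty":2,"tz":-8,"wx":0,"wy":0,"wz":0,"fingers":20},
    {"tx":-14,"ty":5,"tz":-22,"wx":0,"wy":0,"wz":0,"fingers":20},
    {"tx":-23,"ty":8.5,"tz":-37,"wx":0,"wy":0,"wz":0,"fingers":20},
    {"tx":-32,"ty":11.7,"tz":-51,"wx":0,"wy":0,"wz":0,"fingers":20},
    {"tx":-41,"ty":15,"tz":-66,"wx":0,"wy":0,"wz":0,"fingers":20},
    {"tx":-49,"ty":18,"tz":-79,"wx":0,"wy":0,"wz":0,"fingers":20},
    {"tx":-49,"ty":18,"tz":-79,"wx":0,"wy":0,"wz":0,"fingers":20},
  ],
)

```text
t: 9.25
eef_pos: [532.4, 36.1, 128.9]
eef_rot: [[0.086, 0.987, 0.139], [0.521, -0.163, 0.838], [0.849, 0.001, -0.528]]
force: [-0.8, 1.7, 7.3]
finger_gap: 0.456
gripper_force: 31.8
```

>>> jog_arm(
  targets=[
    {"tx":0,"ty":0,"tz":0,"wx":0,"wy":0,"wz":0,"fingers":60},
    {"tx":0,"ty":0,"tz":0,"wx":0,"wy":0,"wz":0,"fingers":60},
    {"tx":0,"ty":0,"tz":0,"wx":0,"wy":0,"wz":0,"fingers":60},
    {"tx":40,"ty":0,"tz":-15,"wx":0,"wy":0,"wz":0,"fingers":60},
    {"tx":80,"ty":0,"tz":-30,"wx":0,"wy":0,"wz":0,"fingers":60},
    {"tx":110,"ty":0,"tz":-50,"wx":0,"wy":0,"wz":0,"fingers":60},
  ],
)

```text
t: 9.85
eef_pos: [534.4, 53.2, 249.4]
eef_rot: [[0.087, 0.987, 0.137], [0.522, -0.162, 0.837], [0.848, -0.001, -0.529]]
force: [0.2, 0.3, 0.2]
finger_gap: 0.703
gripper_force: 0.0
```

```bash
python3 - <<'E'
from h import *
p=bot.get_image("wrist"); peg(p); save(p,"w4"); w,m=peg(bot.get_image("side"))
print(toU(bot.state()["eef_pos"]))
jog(toW([-45,45,75]),tool(90,-8))
E
```

```text
score 0.82 uv [250.6, 283.5] 2261 2083
[[-66.3, 23.9, -45.2], [-28.1, 35.8, -38.8], [17.6, 56.7, -37.3]]
-70 197 [26.5 32.5 58.6]
-60 256 [26.1 49.6 57.7]
-50 239 [25.9 47.6 55.1]
-40 277 [25.8 38.1 52.6]
-30 336 [25.  38.5 51.3]
-20 228 [24.3 40.5 50.3]
-10 198 [23.6 37.8 47.9]
0 174 [22.9 34.7 43.4]
10 170 [22.3 32.5 41.2]
20 8 [29.6 36.  39.4]
score 0.41 uv [230.5, 174.6] 103 76
[[-98.9, 21.9, -46.2], [-84.5, 27.9, -38.5], [-49.5, 62.3, -35.3]]
-100 28 [23.3 29.8 63.4]
-90 13 [22.7 30.  57.3]
-80 14 [21.6 24.6 29.6]
-70 9 [23.3 26.1 30.6]
-60 9 [23.6 28.2 30.8]
[-64.7879225   41.79008843  77.98200694]
t 10.05 pos [534.5  52.6 248. ] shift [ 7.4 -6.9 17.5] turn [  0.31 -11.6   -0.54] dist 20 deg 58.1
```

The peg now lies with its middle at about unit (-40,39), axis about -8°, and its jaws still 20 mm under the board. I'll turn the tool to vertical above it.

>>> jog_arm(
  targets=[
    {"tx":7,"ty":-5,"tz":0,"wx":0.3,"wy":-11.6,"wz":-0.54,"fingers":60},
    {"tx":7,"ty":-5,"tz":0,"wx":0.3,"wy":-11.6,"wz":-0.54,"fingers":60},
    {"tx":7,"ty":-5,"tz":0,"wx":0.3,"wy":-11.6,"wz":-0.54,"fingers":60},
    {"tx":7,"ty":-5,"tz":0,"wx":0.3,"wy":-11.6,"wz":-0.54,"fingers":60},
    {"tx":7,"ty":-5,"tz":0,"wx":0.3,"wy":-11.6,"wz":-0.54,"fingers":60},
    {"tx":7,"ty":-5,"tz":0,"wx":0.3,"wy":-11.6,"wz":-0.54,"fingers":60},
    {"tx":7,"ty":-5,"tz":0,"wx":0.3,"wy":-11.6,"wz":-0.54,"fingers":60},
    {"tx":7,"ty":-5,"tz":0,"wx":0.3,"wy":-11.6,"wz":-0.54,"fingers":60},
    {"tx":7,"ty":-5,"tz":0,"wx":0.3,"wy":-11.6,"wz":-0.54,"fingers":60},
    {"tx":7,"ty":-5,"tz":0,"wx":0.3,"wy":-11.6,"wz":-0.54,"fingers":60},
  ],
)

```text
t: 11.05
eef_pos: [529.9, 57.0, 253.1]
eef_rot: [[0.112, 0.994, -0.002], [0.994, -0.112, 0.004], [0.003, -0.002, -1.0]]
force: [-1.0, -0.6, -0.2]
finger_gap: 0.702
gripper_force: 0.0
```

```bash
python3 - <<'E'
from h import *
jog(toW([-47,40,-47.5]),tool(90,-8)); print(np.round(bot.state()["joint_pos"]))
p=bot.get_image("wrist"); peg(p); save(p,"w5")
E
```

```text
t 11.05 pos [529.9  57.  253.1] shift [ 13.5   4.7 130.6] turn [-0.03 -0.04 -0.01] dist 131 deg 0.2
[ 1. 18. 96.  0. 66.  7.]
score 0.94 uv [266.3, 162.5] 2371 2266
[[-92.8, 24.6, -43.4], [-39.4, 38.1, -38.8], [-2.3, 64.3, -37.3]]
-100 103 [25.9 32.7 65.8]
-90 205 [25.8 57.2 67.1]
-80 213 [24.9 34.1 64.2]
-70 202 [26.5 53.1 62.4]
-60 194 [26.1 33.4 57.8]
-50 199 [25.9 46.5 55.3]
-40 223 [25.4 38.1 52.8]
-30 379 [24.9 37.9 51.4]
-20 281 [24.1 40.4 50.3]
-10 267 [23.9 38.6 48.1]
```

View pics/w5.png

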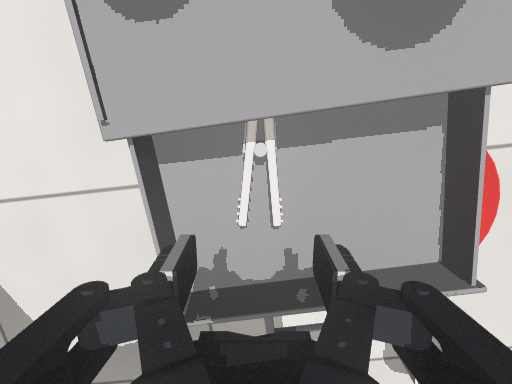

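The peg shows at (260,150)–(277,222), centred on the jaw line. I'll descend and grip it just on the handle side of its middle.

>>> jog_arm(
  targets=[
    {"tx":14,"ty":4.5,"tz":45,"wx":0,"wy":0,"wz":0,"fingers":60},
    {"tx":14,"ty":4.5,"tz":90,"wx":0,"wy":0,"wz":0,"fingers":60},
    {"tx":14,"ty":4.5,"tz":118,"wx":0,"wy":0,"wz":0,"fingers":60},
    {"tx":14,"ty":4.5,"tz":130,"wx":0,"wy":0,"wz":0,"fingers":60},
    {"tx":14,"ty":4.5,"tz":130,"wx":0,"wy":0,"wz":0,"fingers":60},
    {"tx":14,"ty":4.5,"tz":130,"wx":0,"wy":0,"wz":0,"fingers":10},
    {"tx":14,"ty":4.5,"tz":130,"wx":0,"wy":0,"wz":0,"fingers":10},
    {"tx":14,"ty":4.5,"tz":130,"wx":0,"wy":0,"wz":0,"fingers":10},
    {"tx":14,"ty":4.5,"tz":130,"wx":0,"wy":0,"wz":0,"fingers":10},
    {"tx":14,"ty":4.5,"tz":130,"wx":0,"wy":0,"wz":0,"fingers":10},
  ],
  force=40,
)

```text
t: 12.15
eef_pos: [537.0, 71.2, 125.9]
eef_rot: [[0.111, 0.994, 0.002], [0.994, -0.111, 0.002], [0.002, 0.002, -1.0]]
force: [-1.3, -0.5, 4.6]
finger_gap: 0.36
gripper_force: 38.9
```

>>> jog_arm(
  targets=[
    {"tx":-6,"ty":0,"tz":-3,"wx":0,"wy":0,"wz":0,"fingers":10},
    {"tx":-20,"ty":0,"tz":-4,"wx":0,"wy":0,"wz":0,"fingers":10},
    {"tx":-35,"ty":0,"tz":-4,"wx":0,"wy":0,"wz":0,"fingers":10},
    {"tx":-46,"ty":0,"tz":-4,"wx":0,"wy":0,"wz":0,"fingers":10},
    {"tx":-48,"ty":0,"tz":-10,"wx":0,"wy":0,"wz":0,"fingers":10},
    {"tx":-48,"ty":0,"tz":-40,"wx":0,"wy":0,"wz":0,"fingers":10},
    {"tx":-48,"ty":0,"tz":-80,"wx":0,"wy":0,"wz":0,"fingers":10},
    {"tx":-48,"ty":0,"tz":-110,"wx":0,"wy":0,"wz":0,"fingers":10},
    {"tx":-48,"ty":0,"tz":-110,"wx":0,"wy":0,"wz":0,"fingers":10},
  ],
)

```text
t: 13.05
eef_pos: [532.5, 23.3, 238.4]
eef_rot: [[0.112, 0.994, 0.007], [0.994, -0.112, 0.001], [0.002, 0.007, -1.0]]
force: [-0.3, 0.4, -0.8]
finger_gap: 0.359
gripper_force: 39.6
```

```bash
python3 - <<'E'
from h import *
s=bot.state(); R=np.array(s["eef_rot"]); e=s["eef_pos"]
for n in("wrist","side"):
    p=bot.get_image(n); w=cloud(p); M=bot.masks_of(p,"peg")
    for d in M[:2]:
        q=(w[d["region"]]-e)@R; q=q[(abs(q[:,2]-5)<30)&(abs(q[:,1])<60)&(abs(q[:,0])<120)]
        if len(q)>10: print(n,d["score"],len(q),np.percentile(q,[2,50,98],axis=0).round(1).tolist())
Rp=tool(90,-8)
# plate centre ~ (485,-409); 
jog([485,-409,250],Rp)
E
```

```text
wrist 0.9 8889 [[-38.9, -17.1, -6.4], [25.0, -1.8, -5.0], [66.9, 16.4, 6.9]]
side 0.93 341 [[-50.3, -18.2, -4.5], [-4.5, -2.7, -1.4], [56.5, 20.4, 14.1]]
t 13.25 pos [530.2  23.4 232.9] shift [-434.7    3.2  -17.8] turn [-0.03 -0.02 -0.  ] dist 435 deg 0.2
```

The peg is held level, and its centre is about +7 mm along tool x. I'll carry it to the plate.

>>> jog_arm(
  targets=[
    {"tx":-441,"ty":3,"tz":-15,"wx":0,"wy":0,"wz":0,"fingers":10},
    {"tx":-441,"ty":3,"tz":-15,"wx":0,"wy":0,"wz":0,"fingers":10},
    {"tx":-441,"ty":3,"tz":-15,"wx":0,"wy":0,"wz":0,"fingers":10},
    {"tx":-441,"ty":3,"tz":-15,"wx":0,"wy":0,"wz":0,"fingers":10},
    {"tx":-441,"ty":3,"tz":-15,"wx":0,"wy":0,"wz":0,"fingers":10},
    {"tx":-441,"ty":3,"tz":-15,"wx":0,"wy":0,"wz":0,"fingers":10},
    {"tx":-441,"ty":3,"tz":-15,"wx":0,"wy":0,"wz":0,"fingers":10},
    {"tx":-441,"ty":3,"tz":-15,"wx":0,"wy":0,"wz":0,"fingers":10},
    {"tx":-441,"ty":3,"tz":-15,"wx":0,"wy":0,"wz":0,"fingers":10},
    {"tx":-441,"ty":3,"tz":-15,"wx":0,"wy":0,"wz":0,"fingers":10},
  ],
)

```text
t: 14.25
eef_pos: [483.0, -419.3, 246.2]
eef_rot: [[0.116, 0.993, -0.002], [0.993, -0.116, 0.002], [0.002, -0.002, -1.0]]
force: [-0.8, 0.2, -0.7]
finger_gap: 0.357
gripper_force: 39.6
```

```bash
python3 - <<'E'
from h import *
p=bot.get_image("wrist"); w=cloud(p); c=p["color"].astype(int)
red=(c[...,0]>90)&(c[...,1]<70)&(w[...,2]<60)&(w[...,1]<-250)
q=w[red]; print(len(q),np.percentile(q,[0.5,50,99.5],axis=0).round(1).tolist())
rim=q[(q[:,2]>17)]
A=np.c_[2*rim[:,:2],np.ones(len(rim))]; s=np.linalg.lstsq(A,(rim[:,:2]**2).sum(1),rcond=None)[0]; print("rim centre",s[:2],np.sqrt(s[2]+s[0]**2+s[1]**2))
jog([484,-415.5,60],tool(90,-8)); print(bot.state()["force"])
E
```

```text
15307 [[379.2, -512.3, 2.9], [488.8, -375.5, 11.9], [589.1, -304.2, 22.2]]
rim centre [ 484.23032661 -409.20097246] 103.15541326495998
t 14.3 pos [ 483.5 -416.9  246.2] shift [  0.8   0.8 186.2] turn [-0.03 -0.04 -0.03] dist 186 deg 0.3
[-0.46596136  1.13647139 -0.50751959]
```

>>> jog_arm(
  targets=[
    {"tx":0,"ty":0.5,"tz":45,"wx":0,"wy":0,"wz":0,"fingers":10},
    {"tx":0,"ty":0.5,"tz":90,"wx":0,"wy":0,"wz":0,"fingers":10},
    {"tx":0,"ty":0.5,"tz":135,"wx":0,"wy":0,"wz":0,"fingers":10},
    {"tx":0,"ty":0.5,"tz":170,"wx":0,"wy":0,"wz":0,"fingers":10},
    {"tx":0,"ty":0.5,"tz":195,"wx":0,"wy":0,"wz":0,"fingers":10},
    {"tx":0,"ty":0.5,"tz":210,"wx":0,"wy":0,"wz":0,"fingers":10},
    {"tx":0,"ty":0.5,"tz":218,"wx":0,"wy":0,"wz":0,"fingers":10},
    {"tx":0,"ty":0.5,"tz":221,"wx":0,"wy":0,"wz":0,"fingers":10},
    {"tx":0,"ty":0.5,"tz":221,"wx":0,"wy":0,"wz":0,"fingers":10},
  ],
)

```text
t: 15.2
eef_pos: [485.4, -415.0, 27.9]
eef_rot: [[0.111, 0.994, 0.0], [0.994, -0.111, 0.001], [0.001, 0.0, -1.0]]
force: [0.6, 0.3, -0.7]
finger_gap: 0.362
gripper_force: 39.6
```

```bash
python3 - <<'E'
from h import *
s=bot.state(); R=np.array(s["eef_rot"]); e=s["eef_pos"]; print(e,s["force"])
p=bot.get_image("wrist"); w=cloud(p); d=bot.masks_of(p,"peg")[0]
q=w[d["region"]]; t=(q-e)@R; k=(abs(t[:,0])<90)&(abs(t[:,1])<30); print(np.percentile(q[k],[1,50,99],axis=0).round(1).tolist(),np.percentile(t[k],[1,50,99],axis=0).round(1).tolist())
E
```

```text
[ 485.42360687 -414.9612812    27.89999739] [ 0.57338486  0.29485978 -0.69733461]
[[462.8, -456.1, 18.3], [488.1, -389.9, 32.9], [501.6, -347.6, 34.4]] [[-40.6, -18.9, -6.5], [25.1, -2.1, -5.0], [67.8, 18.1, 9.6]]
```

>>> jog_arm(
  targets=[
    {"tx":-2,"ty":-1.5,"tz":4,"wx":0,"wy":0,"wz":0,"fingers":10},
    {"tx":-2,"ty":-1.5,"tz":6,"wx":0,"wy":0,"wz":0,"fingers":10},
    {"tx":-2,"ty":-1.5,"tz":7,"wx":0,"wy":0,"wz":0,"fingers":10},
    {"tx":-2,"ty":-1.5,"tz":7.5,"wx":0,"wy":0,"wz":0,"fingers":10},
    {"tx":-2,"ty":-1.5,"tz":7.5,"wx":0,"wy":0,"wz":0,"fingers":10},
  ],
)

```text
t: 15.8
eef_pos: [483.4, -416.7, 19.7]
eef_rot: [[0.111, 0.994, -0.0], [0.994, -0.111, 0.002], [0.002, -0.001, -1.0]]
force: [0.8, 0.1, 0.9]
finger_gap: 0.358
gripper_force: 39.6
```

Close to contact. I'll go down in 0.5 mm steps.

>>> jog_arm(
  targets=[
    {"tx":0,"ty":0,"tz":0.5,"wx":0,"wy":0,"wz":0,"fingers":10},
    {"tx":0,"ty":0,"tz":1,"wx":0,"wy":0,"wz":0,"fingers":10},
    {"tx":0,"ty":0,"tz":1,"wx":0,"wy":0,"wz":0,"fingers":10},
  ],
)

```text
t: 16.1
eef_pos: [483.4, -416.7, 19.1]
eef_rot: [[0.111, 0.994, -0.0], [0.994, -0.111, 0.002], [0.001, -0.0, -1.0]]
force: [-0.4, 1.1, 4.0]
finger_gap: 0.358
gripper_force: 40.0
```

Contact at about 4 N. I'll release and rise.

>>> jog_arm(
  targets=[
    {"tx":0,"ty":0,"tz":0,"wx":0,"wy":0,"wz":0,"fingers":34},
    {"tx":0,"ty":0,"tz":0,"wx":0,"wy":0,"wz":0,"fingers":45},
    {"tx":0,"ty":0,"tz":0,"wx":0,"wy":0,"wz":0,"fingers":50},
    {"tx":0,"ty":0,"tz":-15,"wx":0,"wy":0,"wz":0,"fingers":50},
    {"tx":0,"ty":0,"tz":-50,"wx":0,"wy":0,"wz":0,"fingers":50},
    {"tx":0,"ty":0,"tz":-100,"wx":0,"wy":0,"wz":0,"fingers":50},
    {"tx":0,"ty":0,"tz":-150,"wx":0,"wy":0,"wz":0,"fingers":50},
    {"tx":0,"ty":0,"tz":-180,"wx":0,"wy":0,"wz":0,"fingers":10},
  ],
)

```text
t: 16.9
eef_pos: [484.1, -417.6, 204.2]
eef_rot: [[0.111, 0.994, 0.003], [0.994, -0.111, -0.002], [-0.002, 0.004, -1.0]]
force: [1.0, -0.1, -0.4]
finger_gap: 0.43
gripper_force: 0.0
```

```bash
python3 - <<'E'
from h import *
p=bot.get_image("wrist"); w=cloud(p); d=bot.masks_of(p,"peg")[0]; q=w[d["region"]]; q=q[(q[:,2]>12)&(q[:,2]<40)]
print(d["score"],cv2.minAreaRect(q[:,:2].astype(np.float32)),np.percentile(q[:,2],[5,50,95]))
c=p["color"].astype(int); red=(c[...,0]>90)&(c[...,1]<70)&(w[...,2]>17)&(w[...,2]<40)&(w[...,1]<-250); r=w[red]
A=np.c_[2*r[:,:2],np.ones(len(r))]; s=np.linalg.lstsq(A,(r[:,:2]**2).sum(1),rcond=None)[0]; print("plate",s[:2]); save(p,"w6")
# drawer push pose: bar front at unit x=-215.5-5.5; closed fingers in front of it
jog(toW([-255,0,75]),DOWNX())
E
```

```text
0.85 ((483.9382629394531, -407.3809814453125), (118.71735382080078, 42.94245910644531), 84.12312316894531) [21.92692582 24.15159751 25.41303127]
plate [ 483.84285191 -409.50237335]
t 17.0 pos [ 484.9 -418.4  205.1] shift [290.8  65.  -40.7] turn [ 9.00e-02 -1.00e-02  1.64e+01] dist 301 deg 82.0
```

View pics/w6.png

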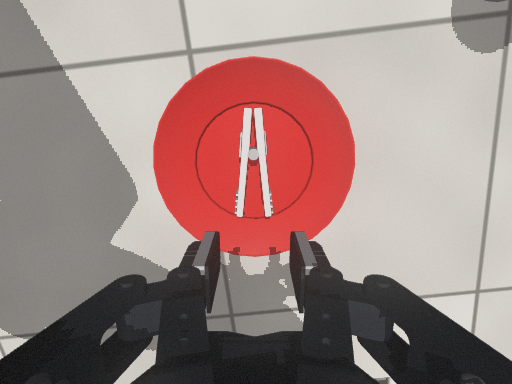

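The peg lies flat, 2 mm from the plate centre; it shows in the picture at (253,160) inside the inner ring. Now I'll close the drawer by pushing on the bar with shut fingers.

```bash
python3 - <<'E'
from h import *
jog(toW([-250,0,60]),tool(90,0))
E
```

```text
t 17.0 pos [ 484.9 -418.4  205.1] shift [295.8  64.2 -25.7] turn [ 0.07  0.05 -1.6 ] dist 304 deg 8.0
```

>>> jog_arm(
  targets=[
    {"tx":0,"ty":10,"tz":-20,"wx":0,"wy":0,"wz":0,"fingers":0},
    {"tx":296,"ty":64,"tz":-26,"wx":0,"wy":0,"wz":-1.6,"fingers":0},
    {"tx":296,"ty":64,"tz":-26,"wx":0,"wy":0,"wz":-1.6,"fingers":0},
    {"tx":296,"ty":64,"tz":-26,"wx":0,"wy":0,"wz":-1.6,"fingers":0},
    {"tx":296,"ty":64,"tz":-26,"wx":0,"wy":0,"wz":-1.6,"fingers":0},
    {"tx":296,"ty":64,"tz":-26,"wx":0,"wy":0,"wz":-1.6,"fingers":0},
    {"tx":296,"ty":64,"tz":-26,"wx":0,"wy":0,"wz":-1.6,"fingers":0},
    {"tx":296,"ty":64,"tz":-26,"wx":0,"wy":0,"wz":-1.6,"fingers":0},
    {"tx":296,"ty":64,"tz":-26,"wx":0,"wy":0,"wz":-1.6,"fingers":0},
    {"tx":296,"ty":64,"tz":-26,"wx":0,"wy":0,"wz":-1.6,"fingers":0},
  ],
)

```text
t: 18.0
eef_pos: [579.7, -130.7, 225.0]
eef_rot: [[-0.027, 1.0, -0.001], [1.0, 0.027, 0.002], [0.002, -0.001, -1.0]]
force: [-1.3, 0.1, -0.1]
finger_gap: 0.001
gripper_force: 0.0
```

```bash
python3 - <<'E'
from h import *
jog(toW([-250,0,-44]),tool(90,0)); print(toU(bot.state()["eef_pos"]))
E
```

```text
t 18.0 pos [ 579.7 -130.7  225. ] shift [-0.9  1.9 99. ] turn [-0.01 -0.02 -0.01] dist 99 deg 0.1
[-249.26696929    1.79383915   55.02101309]
```

>>> jog_arm(
  targets=[
    {"tx":0,"ty":2,"tz":45,"wx":0,"wy":0,"wz":0,"fingers":0},
    {"tx":0,"ty":2,"tz":85,"wx":0,"wy":0,"wz":0,"fingers":0},
    {"tx":0,"ty":2,"tz":99,"wx":0,"wy":0,"wz":0,"fingers":0},
    {"tx":10,"ty":2,"tz":99,"wx":0,"wy":0,"wz":0,"fingers":0},
    {"tx":20,"ty":2,"tz":99,"wx":0,"wy":0,"wz":0,"fingers":0},
    {"tx":35,"ty":2,"tz":99,"wx":0,"wy":0,"wz":0,"fingers":0},
    {"tx":60,"ty":2,"tz":99,"wx":0,"wy":0,"wz":0,"fingers":0},
    {"tx":85,"ty":2,"tz":99,"wx":0,"wy":0,"wz":0,"fingers":0},
    {"tx":110,"ty":2,"tz":99,"wx":0,"wy":0,"wz":0,"fingers":0},
    {"tx":130,"ty":2,"tz":99,"wx":0,"wy":0,"wz":0,"fingers":0},
  ],
)

```text
t: 19.0
eef_pos: [579.0, 2.2, 128.2]
eef_rot: [[-0.029, 1.0, 0.003], [1.0, 0.029, 0.001], [0.001, 0.003, -1.0]]
force: [2.4, -3.0, -1.1]
finger_gap: -0.004
gripper_force: 1.4
```

>>> jog_arm(
  targets=[
    {"tx":15,"ty":0,"tz":0,"wx":0,"wy":0,"wz":0,"fingers":0},
    {"tx":28,"ty":0,"tz":0,"wx":0,"wy":0,"wz":0,"fingers":0},
    {"tx":38,"ty":0,"tz":0,"wx":0,"wy":0,"wz":0,"fingers":0},
    {"tx":44,"ty":0,"tz":0,"wx":0,"wy":0,"wz":0,"fingers":0},
    {"tx":48,"ty":0,"tz":0,"wx":0,"wy":0,"wz":0,"fingers":0},
    {"tx":50,"ty":0,"tz":0,"wx":0,"wy":0,"wz":0,"fingers":0},
    {"tx":50,"ty":0,"tz":0,"wx":0,"wy":0,"wz":0,"fingers":0},
  ],
)

```text
t: 19.7
eef_pos: [576.8, 50.2, 126.3]
eef_rot: [[-0.028, 1.0, -0.001], [1.0, 0.028, 0.002], [0.002, -0.001, -1.0]]
force: [0.6, -0.0, 0.4]
finger_gap: -0.0
gripper_force: 0.0
```

```bash
python3 - <<'E'
from h import *
s=bot.state(); print(toU(s["eef_pos"]),s["force"])
E
```

```text
[-68.38016486  -0.39288872 -43.70493863] [ 0.57844392 -0.00928133  0.36502725]
```

>>> jog_arm(
  targets=[
    {"tx":2,"ty":0,"tz":0,"wx":0,"wy":0,"wz":0,"fingers":0},
    {"tx":4,"ty":0,"tz":0,"wx":0,"wy":0,"wz":0,"fingers":0},
    {"tx":6,"ty":0,"tz":0,"wx":0,"wy":0,"wz":0,"fingers":0},
    {"tx":6,"ty":0,"tz":0,"wx":0,"wy":0,"wz":0,"fingers":0},
  ],
)

```text
t: 20.1
eef_pos: [576.7, 56.4, 126.4]
eef_rot: [[-0.028, 1.0, -0.001], [1.0, 0.028, 0.002], [0.002, -0.001, -1.0]]
force: [-0.0, -0.2, 0.2]
finger_gap: 0.001
gripper_force: 0.0
```

>>> jog_arm(
  targets=[
    {"tx":1,"ty":0,"tz":0,"wx":0,"wy":0,"wz":0,"fingers":0},
    {"tx":2,"ty":0,"tz":0,"wx":0,"wy":0,"wz":0,"fingers":0},
    {"tx":2,"ty":0,"tz":0,"wx":0,"wy":0,"wz":0,"fingers":0},
  ],
)

```text
t: 20.4
eef_pos: [576.7, 57.3, 126.5]
eef_rot: [[-0.028, 1.0, -0.001], [1.0, 0.028, 0.0], [0.0, -0.001, -1.0]]
force: [0.2, -8.5, -1.0]
finger_gap: 0.003
gripper_force: 3.8
```

>>> jog_arm(
  targets=[
    {"tx":0.7,"ty":0,"tz":0,"wx":0,"wy":0,"wz":0,"fingers":0},
    {"tx":0.7,"ty":0,"tz":0,"wx":0,"wy":0,"wz":0,"fingers":0},
  ],
)

```text
t: 20.6
eef_pos: [576.7, 57.3, 126.5]
eef_rot: [[-0.028, 1.0, -0.001], [1.0, 0.028, -0.001], [-0.001, -0.001, -1.0]]
force: [0.0, -11.9, 0.0]
finger_gap: -0.0
gripper_force: 6.1
```

>>> jog_arm(
  targets=[
    {"tx":-5,"ty":0,"tz":0,"wx":0,"wy":0,"wz":0,"fingers":0},
    {"tx":-15,"ty":0,"tz":-5,"wx":0,"wy":0,"wz":0,"fingers":0},
    {"tx":-40,"ty":0,"tz":-40,"wx":0,"wy":0,"wz":0,"fingers":0},
    {"tx":-60,"ty":0,"tz":-85,"wx":0,"wy":0,"wz":0,"fingers":0},
    {"tx":-90,"ty":0,"tz":-120,"wx":0,"wy":0,"wz":0,"fingers":0},
    {"tx":-120,"ty":0,"tz":-140,"wx":0,"wy":0,"wz":0,"fingers":0},
    {"tx":-120,"ty":0,"tz":-140,"wx":0,"wy":0,"wz":0,"fingers":0},
  ],
)

```text
t: 21.3
eef_pos: [581.2, -64.7, 270.0]
eef_rot: [[-0.025, 1.0, 0.005], [1.0, 0.025, 0.0], [0.0, 0.005, -1.0]]
force: [-0.1, -0.4, -0.2]
finger_gap: -0.002
gripper_force: 0.0
```

```bash
python3 - <<'E'
from h import *
p=bot.get_image("wrist"); w=toU(cloud(p).reshape(-1,3)).reshape(384,512,3)
h=(abs(w[...,2]+170-144)<5)&(w[...,0]<-20)&(w[...,0]>-90)&(abs(w[...,1])<30); q=w[h]
print(len(q),np.percentile(q[:,0],[3,50,97]) if len(q) else None)
s=bot.get_image("side"); save(s,"end"); print(bot.state()["force"])
E
```

```text
1225 [-50.66824498 -46.06397863 -40.7039846 ]
[0.1602807  0.35211635 0.04054651]
```

View pics/end.png

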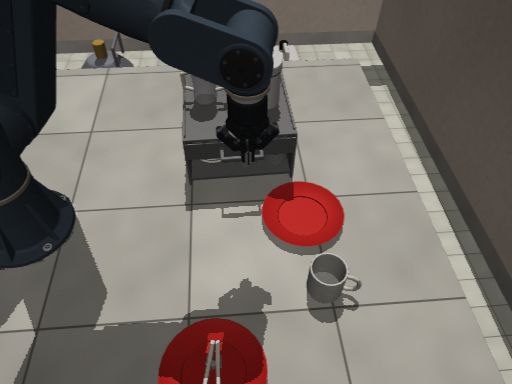

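The bar is at -46 mm and the shut position is -45.5, so the drawer is fully closed. The peg lies in the plate at (212,360), and the cup, canister and mug are where they were. I'll hand in.

```bash
python3 -c "
from station import bot
print(bot.finish_job())"
```

```text
the job is handed in; nothing more can be done
None
```

I handed the job in at about 21 s of the 72 s allowed: the peg lies flat within about 2 mm of the centre of the nearer red plate, the drawer is fully shut, and I left the cup, canister and mug alone; the hand-in call gave no verdict.

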